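# Load a flanged drill bush into a slotted drilling jig

## Robot

A 6-joint arm with a two-finger parallel gripper is mounted at the origin on the work surface; the furniture and walls round the work are solid. World frame = base frame: x ahead of the robot, y to its left, z up, the work surface at z = 0. Lengths are in m, angles in degrees, forces in N, time in s.
With the tool pointing down it reaches from about 0.375 to 0.9 m from the base axis. Payload 3.1 kg.
Tool frame: the origin (TCP) lies midway between the tips of the shut fingers; the grasp point (between the pads) lies 19 mm behind it; z points along the fingers, y is the line along which they close (so a half turn about z gives the same grasp; the last joint's range is limited). The gripper opens to 87 mm and grips with 3 to 60 N. Pads are 19 mm wide; open, the fingers measure 117 mm over their backs; the gripper's body (75 mm by 190 mm) begins 51 mm behind the grasp point.
Start: joints at [58.986, 30.224, 82.088, -0, 67.689, -10.227], TCP at [0.222, 0.584, 0.223] pointing down, gripper open.
Joint ranges: [-176.69, 176.69], [-43.24, 126.21], [12.49, 139.97], [-82, 262], [0, 151.66], [-163.58, 163.58]. Speed limits (degrees/s): [159.86, 159.86, 180, 180, 180, 180].

## Interface

Orientations are given as a 3x3 rotation matrix whose columns are the frame's x, y, z axes.
In Python, from rig import read_state, capture, camera_info, hand_in gives the robot as it stands.
- The arm moves only by the tool drive_tool, never from a script. Its argument "motion" is a list of rows, each a list of 2 entries, a list of its own where there are three numbers: the shift along the tool's x, y, z in mm, then the turn, a rotation vector about the tool's x, y, z in rad. A call has 1 to 5 rows; each row shifts and turns the commanded pose from where the row before left it, along the tool's axes as they then stand; what a row does not reach is not made up. A row lasts 1/10 s, in which the tool goes at most 50 mm and 8.59 degrees, less where a joint would pass 70% of its speed; a pose out of reach is approached as far as the arm can. A call is refused whole if a number of a shift passes 50 or a number of a turn 0.15, either way. A call with a gripper value outside its range is refused whole. "gripper" is the opening, from 0 (shut) to 1 (fully open), set as the call begins (left out, the last holds). The fingers move at their own pace and stop on an object; the grip force is fixed at half the most. Time passes only in rows, so rows that do not move let the fingers close. It gives the time, the measured TCP pose, the force, the opening and the grip force at its end, in the units of the state.
- read_state(): the state, without advancing time (a new reading comes with each control period).
- capture(name): name is "side" or "top" or "wrist"; returns the picture (480x640x3 uint8, red, green, blue); there is no depth.
- camera_info(name): a dict with "fovy" (degrees; the focal length in pixels is half the picture's height over the tangent of half this angle, whatever the lens; pixels are square), "cx", "cy" (the principal point, pixels), "xyz" and "orientation" of the camera in the world; the wrist camera has in their place "T_tool_cam" (4x4, takes a point from camera to tool coordinates, whose origin is the TCP and whose axes are the flange's). Camera axes: x right, y down, z forward; pixel columns grow to the right and rows downward; lengths in m; the calibration is good to about 2 mm. The wrist camera is an equidistant fisheye: a pixel r from the principal point sees the ray r / f radians off the axis. A picture is of the moment at which its call begins: read the wrist's pose just before it. camera_info takes no time and is no camera call.
- hand_in(): hands the job in; it is judged then, once.
The state is a dict: "time_s": time; "joint_positions": joint angles; "qvel": joint speeds; "tau": joint torques, N m; "position": TCP position; "tcp_rot": TCP orientation; "force": force on the tool from outside, world axes, zero at the start; "moment": the same for the moment, N m; "opening": opening from 0.0 (shut) to 1.0 (fully open); "grasp_force": force on a finger pad.
Only numpy, scipy, OpenCV 4.12 (cv2) and the standard library are available. Lean on these libraries where they do the work, as an engineer would, in place of code of your own. Each camera call takes 0.05 s, during which the arm holds its last target. There are 200 camera calls.

## Task

Load the brass drill bush into the drilling jig: slide it upright into the slotted plate with its flange under the plate, past the sprung catch, and press it fully home against the red nose of the stop, which is set to a different depth each time, with a firm push of about 12 N for about half a second, never more than 20 N on the stop or 30 N on the rest of the plate. Then let go and leave the bush home in the jig; do not disturb the tape roll or the sanding block.

Things in the scene. Friction and masses are not known exactly. Their poses are not given: they have to be found in the camera images.
- bush: Loose brass drill bush standing on its flange: round barrel 24 mm in diameter on a round flange 42 mm in diameter, 6 mm thick; 80 mm tall over all, two thin dark rings, dark bore at the top; 0.15 to 0.35 kg. Origin at the centre of the flange's underside, z up along the barrel. Grip it by the barrel.
- jig: Drilling jig fixed to the bench, yawed up to 0.35 rad. Wooden base 150 x 120 x 14 mm, origin at the centre of its underside, x from the slot's open mouth to its closed end, z up. On it an aluminium bed, top 20 mm above the bench, bare from x = -68 to -13 mm; over the rest (x -13 to 66, y -50 to 50 mm) a steel plate, underside 28 mm and top 38 mm above the bench.
- stop: Brass block closing the slot, fixed: 14 x 26.5 x 12 mm, origin at the centre of its underside (jig x = 59 mm, 28 mm up). From it a clamped red nose, 16 mm wide with a flat end, sticks out toward the mouth; its end is anywhere from jig x = 36 to 50 mm and is not measured. The barrel is home when it bears on that end (bush axis at jig x = 24 to 38 mm). Find it by feel; it does not yield.
- tape_1: Roll of beige masking tape lying flat, 96 mm in diameter, 25 mm high, loose; a bystander. Origin at the centre of its underside.
- sanding_block: Cork-faced wooden sanding block, 65 x 112 x 36 mm, loose; a bystander. Origin at the centre of its underside.
- catch (a point): Point on the bed midway between two sprung ball plungers (jig x = 14 mm, y = 0, 20 mm above the bench). Balls of 5 mm radius stand 4 mm out of both slot walls and give way sideways. Pushing the bush between them takes roughly 4 to 12 N, hardest when its axis is 2 to 9 mm short of this point; past the point they help it inward, and from 9 mm past it they keep it from coming out.
- plate: Slotted steel plate on dark spacers, fixed on the jig's bed; origin on the bed at the slot's mouth (jig x = -13 mm, y = 0, 20 mm up), axes as the jig's. The slot runs in along x: flared to 43 mm wide at the mouth, 26.5 mm wide from 12 mm further in, so 1.25 mm play on each side of the barrel. Beneath the plate the flange has a channel 48 mm wide and 8 mm high.
There are look-alikes about, which are no part of the job. What is meant by the bush is not green, and is the smaller of those in its own colour. There is more than one size of the jig; the job needs the larger.

How it is judged (in metres and radians):
On the way, in this order (a step that is already met when the one before it is completed fails the run):
1. the bush is in the slot before the catch, upright, with its flange under the plate (x of bush in the frame of jig between -0.003 and 0.01 m and y of bush in the frame of jig between -0.0035 and 0.0035 m and z of bush in the frame of jig between 0.017 and 0.0245 m and angle between bush's own z axis and vertical below 0.12 rad), for 0.05 s.
2. the bush is pressed against the stop's nose with more than 8 N for 0.2 s (contact force between bush and stop above 8 N and y of bush in the frame of jig between -0.0035 and 0.0035 m), for 0.2 s.
At the end, for the whole second after the job is handed in: The bush stands still and upright (within 0.05 rad) on the jig's bed, flange under the plate, in the middle of the slot (3 mm) and with its barrel within 2 mm of the nose's end (its axis at most 22 mm from the nose's centre, of which 12 mm are barrel and 8 mm half the nose) (horizontal distance between bush and nose below 0.022 m and y of bush in the frame of jig between -0.003 and 0.003 m and z of bush in the frame of jig between 0.018 and 0.022 m and angle between bush's own z axis and vertical below 0.05 rad and linear speed of bush below 0.01 m/s); the robot touches nothing.
It fails at once if the bush or the robot presses the stop with more than 20 N (contact force between any of bush, the fingers, the arm and stop above 20 N).
It fails at once if the bush or the robot loads the plate, with its catch and stop, with more than 30 N (contact force between any of bush, the fingers, the arm and plate above 30 N).
It fails at once if the tape roll or the sanding block is moved more than 20 mm (distance of any of tape_1, sanding_block from where it was at the start of the episode above 0.02 m).
It also fails if it takes over 64 s, if anything falls off the work surface, if the arm or the gripper's body presses on something with over 40 N, if the wrist force passes 120 N, or if a joint passes its speed limit or range.

## Working session

There is one attempt and no reset: what is moved stays moved. The work goes in short steps, Python scripts to look and compute and a tool call to move; the robot and the scene stay as the last step left them, time stands still between calls to the robot, and variables do not carry over. Pictures are saved under pics/ and viewed, at most 10 in all, crops included, and the job is handed in when it is done.

Besides the shell and the picture viewer there is one more tool, called after "Call:" as name(argument=value, ...) on one line, values as JSON. drive_tool: Moves the arm, as the interface text tells. Its arguments: {"type":"object","properties":{"motion":{"type":"array","items":{"type":"array"}},"gripper":{"type":"number"}},"required":["motion"]}

```bash
mkdir -p pics; ls
python3 - <<'E'
from rig import *
import cv2,json
for n in("top","side","wrist"):
    s=read_state(); im=capture(n); cv2.imwrite(f"pics/{n}0.png",im[:,:,::-1]); print(n,camera_info(n))
print(s)
E
```

```text
pics
top {'fovy': 42.043562431849665, 'cx': 309.31216698995604, 'cy': 242.59987681421322, 'xyz': array([ 0.19636919, -0.01589704,  1.2657975 ]), 'orientation': array([[-0.1344015 , -0.96856898,  0.20930927],
       [-0.99092415,  0.13187166, -0.0260614 ],
       [-0.0023597 , -0.2109123 , -0.97750214]])}
side {'fovy': 53.77602802036639, 'cx': 327.2319678474359, 'cy': 240.33545822258958, 'xyz': array([ 0.17905743, -0.75136641,  0.58639923]), 'orientation': array([[ 0.94747251, -0.16727713,  0.27260631],
       [-0.31906917, -0.55337693,  0.76939512],
       [ 0.02215184, -0.81596099, -0.5776824 ]])}
wrist {'fovy': 65.70646984690485, 'cx': 323.4164216250151, 'cy': 234.89084827151382, 'T_tool_cam': array([[ 3.12367827e-04, -9.69455706e-01, -2.45266257e-01,
         6.64925350e-02],
       [ 9.99998690e-01,  6.92315908e-04, -1.46290890e-03,
        -5.38670160e-04],
       [ 1.58802711e-03, -2.45265479e-01,  9.69454652e-01,
        -1.62503975e-01],
       [ 0.00000000e+00,  0.00000000e+00,  0.00000000e+00,
         1.00000000e+00]])}
{'time_s': 0.1, 'joint_positions': array([ 5.89858683e+01,  3.02726669e+01,  8.21498407e+01, -1.33409841e-03,
        6.76887484e+01, -1.02278492e+01]), 'qvel': array([ 0.07297112, -0.1895967 , -0.13501156, -0.03481717,  0.00987075,
        0.03801465]), 'tau': array([ 5.59647615e-04, -4.40984881e+01, -1.77151161e+01,  6.35221833e-02,
        5.33227343e-02, -3.61978505e-05]), 'position': array([0.22143898, 0.5837474 , 0.22167549]), 'tcp_rot': array([[-9.34913653e-01,  3.54873917e-01, -9.82040614e-04],
       [ 3.54875129e-01,  9.34912208e-01, -1.67528468e-03],
       [ 3.23606921e-04, -1.91474831e-03, -9.99998115e-01]]), 'force': array([ 0.03056036,  0.8212328 , -0.06151746]), 'moment': array([-0.00373249,  0.0220655 ,  0.03168123]), 'grasp_force': 0.0, 'opening': 1.0002375173158145}
```

View pics/top0.png

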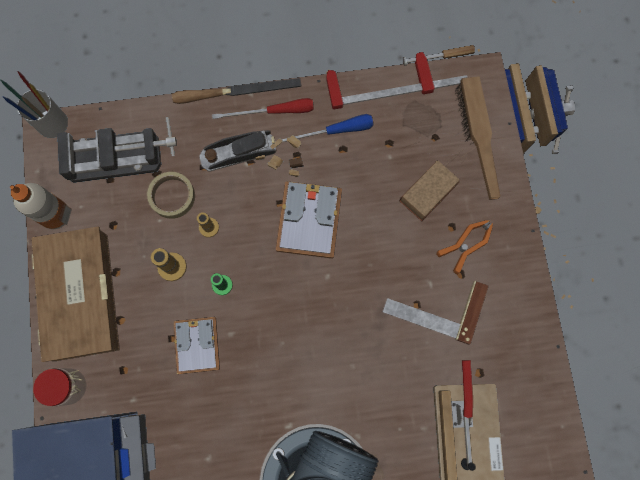

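View pics/side0.png

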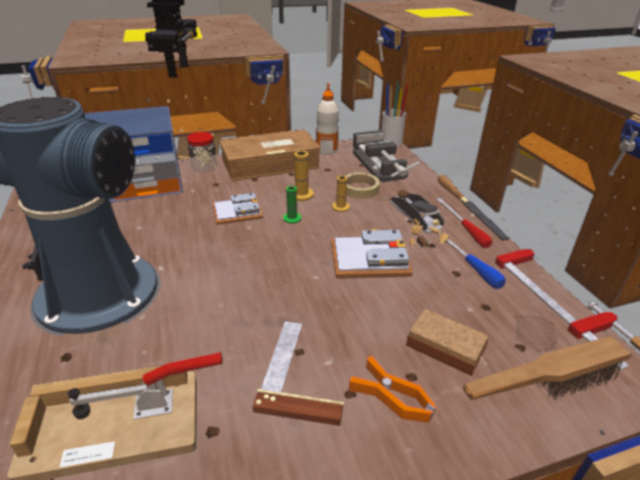

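The top view shows the small brass bush at about (207,226), the larger brass look-alike at (168,263) and the green one at (221,285). The large jig is at (310,218), with its red nose at (313,193) and its mouth toward the robot. The tape roll is at (170,195) and the sanding block at (430,190).

```bash
cat > h.py <<'E'
import numpy as np,cv2
from rig import *
def f_of(i): return 240/np.tan(np.radians(i["fovy"])/2)
def ray(name,uv,st=None):
    i=camera_info(name);f=f_of(i);d=(np.array(uv,float)-[i["cx"],i["cy"]])/f
    if name=="wrist":
        r=np.linalg.norm(d);v=np.array([*(d*np.sinc(r/np.pi)),np.cos(r)])
        T=i["T_tool_cam"];R=st["tcp_rot"]
        return st["position"]+R@T[:3,3],R@T[:3,:3]@v
    return np.array(i["xyz"]),i["orientation"]@np.array([*d,1])
def onz(name,uv,z,st=None):
    o,v=ray(name,uv,st);return o+v*(z-o[2])/v[2]
def proj(name,p,st=None):
    i=camera_info(name);f=f_of(i)
    if name=="wrist":
        T=i["T_tool_cam"];c=T[:3,:3].T@(st["tcp_rot"].T@(np.array(p)-st["position"])-T[:3,3])
        n=np.hypot(c[0],c[1]);r=np.arctan2(n,c[2]);d=c[:2]/max(n,1e-9)*r
    else:
        c=i["orientation"].T@(np.array(p)-i["xyz"]);d=c[:2]/c[2]
    return d*f+[i["cx"],i["cy"]]
E
python3 - <<'E'
from h import *
t=cv2.imread("pics/top0.png")
a=cv2.resize(t[170:265,265:350],None,fx=5,fy=5,interpolation=cv2.INTER_CUBIC)
b=cv2.resize(t[200:295,140:240],None,fx=3.5,fy=5,interpolation=cv2.INTER_CUBIC)
cv2.imwrite("pics/crop.png",np.hstack([a,b[:,:350]]))
# wood base mask: orange saturated
hsv=cv2.cvtColor(t,cv2.COLOR_BGR2HSV)
print(hsv[200:240:8,283],hsv[250:258,310])
for nm,uv,z in[("bush",(206,219),.08),("bushfoot",(208,228),.006),("nose",(313,195),.034)]:
    print(nm,onz("top",uv,z))
E
```

```text
[[ 13 121 129]
 [ 19 133 130]
 [  9  70 128]
 [114  28 171]
 [113  27 172]] [[111  22 152]
 [ 11  73 108]
 [ 13 118 119]
 [ 12 118 121]
 [ 14 124 113]
 [ 13 106  70]
 [ 10  60 102]
 [ 10  56 104]]
bush [0.52445885 0.14669204 0.08      ]
bushfoot [0.52519546 0.15464746 0.006     ]
nose [ 0.5581023  -0.06966147  0.034     ]
```

View pics/crop.png

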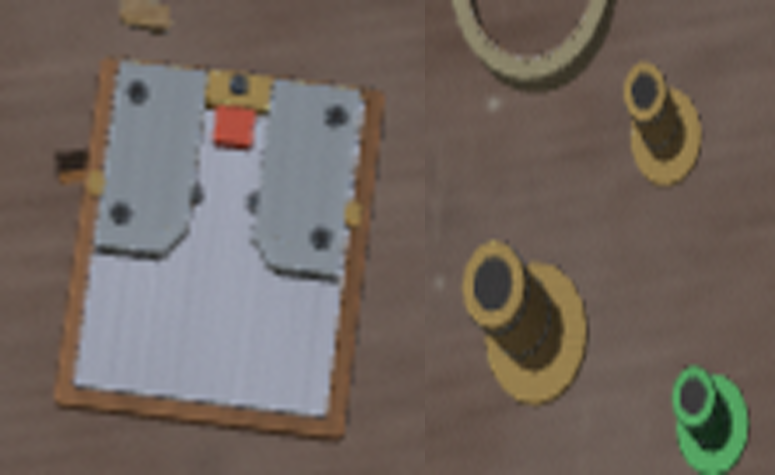

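The crop shows the jig base corners at top-view pixels of about (276.4,250.6), (333.4,257), (286.4,182) and (341.4,188.4). The slot's mouth faces the robot. The small bush has its top ring at (203,218) and its flange at (208.6,227).

Run:
```python
from h import *
c=[onz("top",u,.014) for u in[(276.4,250.6),(333.4,257),(341.4,188.4),(286.4,182)]]
c=np.array(c);print(np.round(c,4),c.mean(0))
d=(c[3]-c[0]+c[2]-c[1])[:2];print("len",np.linalg.norm(d)/2,"yaw",np.arctan2(d[1],d[0]))
d=(c[0]-c[1]+c[3]-c[2])[:2];print("wid",np.linalg.norm(d)/2,"yaw",np.arctan2(d[1],d[0])-np.pi/2)
print(onz("top",(202.9,218),.08),onz("top",(208.6,227),.006))
print("tape",onz("top",(170.5,194),.02),"big",onz("top",(170,266),.006))
s=read_state();print(s["tcp_rot"].T@(np.array([.53,.153,.2])-s["position"])*1000)
```

```text
[[ 0.4569  0.0197  0.014 ]
 [ 0.428  -0.0939  0.014 ]
 [ 0.5702 -0.1313  0.014 ]
 [ 0.5996 -0.0192  0.014 ]] [ 0.51365988 -0.05617481  0.014     ]
len 0.14742103140389448 yaw -0.2613851959264397
wid 0.11655748299059046 yaw -0.25277730080942296
[0.52729211 0.15251285 0.08      ] [0.52715201 0.1531985  0.006     ]
tape [0.60433275 0.22265246 0.02      ] big [0.45603326 0.23984007 0.006     ]
[-441.32659377 -293.28025787   22.14716879]
```

Call:
drive_tool(motion=[[[-40, -26.6, 2], [0, 0, 0]], [[-40, -26.6, 2], [0, 0, 0]], [[-40, -26.6, 2], [0, 0, 0]], [[-40, -26.6, 2], [0, 0, 0]], [[-40, -26.6, 2], [0, 0, 0]]])

```text
time_s: 0.65
position: [0.3622, 0.3874, 0.2124]
tcp_rot: [[-0.935, 0.354, -0.0], [0.354, 0.935, -0.0], [0.0, -0.0, -1.0]]
force: [0.9, 0.2, -0.2]
opening: 1.003
grasp_force: 0.0
```

Call:
drive_tool(motion=[[[-40, -26.6, 2], [0, 0, 0]], [[-40, -26.6, 2], [0, 0, 0]], [[-40, -26.6, 2], [0, 0, 0]], [[-40, -26.6, 2], [0, 0, 0]], [[-40, -26.6, 2], [0, 0, 0]]])

```text
time_s: 1.15
position: [0.5021, 0.1919, 0.2024]
tcp_rot: [[-0.935, 0.355, -0.0], [0.355, 0.935, 0.0], [0.0, 0.0, -1.0]]
force: [0.2, 0.7, 0.4]
opening: 1.004
grasp_force: 0.0
```

Call:
drive_tool(motion=[[[-40, -26.6, 2], [0, 0, 0]], [[0, 0, 0], [0, 0, 0.1465]], [[0, 0, 0], [0, 0, 0.1465]], [[0, 0, 0], [0, 0, 0.1465]], [[0, 0, 0], [0, 0, 0.1465]]])

```text
time_s: 1.65
position: [0.5291, 0.1542, 0.2002]
tcp_rot: [[-0.577, 0.817, -0.001], [0.817, 0.577, -0.0], [0.0, -0.001, -1.0]]
force: [-0.2, -1.0, -0.0]
opening: 1.01
grasp_force: 0.0
```

Call:
drive_tool(motion=[[[0, 0, 0], [0, 0, 0.1465]], [[0, 0, 0], [0, 0, 0.1465]], [[0, 0, 0], [0, 0, 0.1465]], [[0, 0, 0], [0, 0, 0.1465]], [[0, 0, 0], [0, 0, 0.1465]]])

```text
time_s: 2.15
position: [0.529, 0.1546, 0.2003]
tcp_rot: [[0.116, 0.993, -0.001], [0.993, -0.116, -0.0], [-0.0, -0.001, -1.0]]
force: [0.1, -0.0, -0.4]
opening: 1.002
grasp_force: 0.0
```

Call:
drive_tool(motion=[[[0, 0, 0], [0, 0, 0.1465]], [[0, 0, 0], [0, 0, 0]]])

```text
time_s: 2.35
position: [0.5291, 0.1546, 0.2003]
tcp_rot: [[0.254, 0.967, -0.001], [0.967, -0.254, -0.0], [-0.0, -0.001, -1.0]]
force: [-0.0, 0.3, 0.4]
opening: 1.0
grasp_force: 0.0
```

Run:
```python
from h import *
s=read_state();im=capture("wrist");cv2.imwrite("pics/w1.png",im[:,:,::-1]);np.savez("w1.npz",position=s["position"],tcp_rot=s["tcp_rot"])
print(s["position"],s["tcp_rot"],s["force"],s["time_s"])
print(proj("wrist",[.527,.153,.08],s),proj("wrist",[.527,.153,.006],s))
```

```text
[0.52910464 0.15459579 0.20029736] [[ 2.53927986e-01  9.67222956e-01 -5.76033465e-04]
 [ 9.67223108e-01 -2.53928054e-01 -4.69793494e-05]
 [-1.91710562e-04 -5.45223507e-04 -9.99999833e-01]] [-0.02823325  0.33806184  0.38763814] 2.35
[321.32157199 230.10584403] [321.7840742  212.35308981]
```

View pics/w1.png

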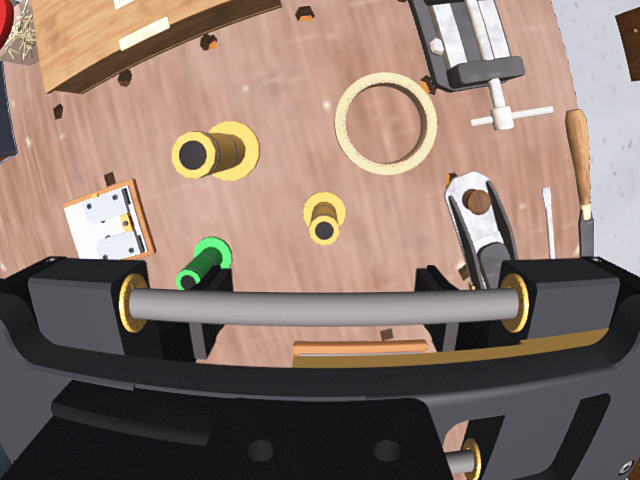

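The wrist view shows the small bush's top at (324,231) and its flange at (324,212), between the fingers. The tape roll and the large look-alike bush are clear of the fingers.

Run:
```python
from h import *
s=dict(np.load("w1.npz"));im=cv2.imread("pics/w1.png");h=cv2.cvtColor(im,cv2.COLOR_BGR2HSV)
bore=cv2.inRange(im[215:247,305:345],(0,0,0),(70,70,70));n,l,st,ce=cv2.connectedComponentsWithStats(bore);k=1+st[1:,4].argmax();u=ce[k]+[305,215]
print(u,st[k],onz("wrist",u,.08,s))
m=cv2.inRange(h[185:250,295:355],(15,80,120),(35,255,255));ys,xs=np.nonzero(m);xs+=295;ys+=185
print(xs.min(),xs.max(),ys.min(),ys.max(), onz("wrist",((xs.min()+xs.max())/2,ys.min()),.006,s))
p=onz("wrist",u,.08,s);print(s["tcp_rot"].T@(np.array([p[0],p[1],.028])-s["position"])*1000)
```

```text
[324.22222222 234.55555556] [11 14 17 10 45] [0.52828667 0.1489483  0.08      ]
303 345 191 245 [0.53442407 0.1728049  0.006     ]
[ -5.63706061   0.73684366 172.29806324]
```

Call:
drive_tool(motion=[[[-2.5, 0.4, 40], [0, 0, 0]], [[0, 0, 40], [0, 0, 0]], [[0, 0, 40], [0, 0, 0]], [[0, 0, 35], [0, 0, 0]], [[0, 0, 17], [0, 0, 0]]])

```text
time_s: 2.9
position: [0.5271, 0.1518, 0.0255]
tcp_rot: [[0.251, 0.968, -0.005], [0.968, -0.251, -0.0], [-0.002, -0.005, -1.0]]
force: [0.5, 0.5, 0.3]
opening: 1.001
grasp_force: 0.0
```

Call:
drive_tool(motion=[[[0, 0, 0], [0, 0, 0]], [[0, 0, 0], [0, 0, 0]], [[0, 0, 0], [0, 0, 0]], [[0, 0, 0], [0, 0, 0]], [[0, 0, 0], [0, 0, 0]]], gripper=0)

```text
time_s: 3.4
position: [0.5298, 0.1522, 0.0297]
tcp_rot: [[0.254, 0.967, 0.002], [0.967, -0.254, 0.0], [0.001, 0.002, -1.0]]
force: [-0.1, 0.4, 0.3]
opening: 0.631
grasp_force: 0.0
```

Call:
drive_tool(motion=[[[0, 0, 0], [0, 0, 0]], [[0, 0, 0], [0, 0, 0]], [[0, 0, 0], [0, 0, 0]]])

```text
time_s: 3.7
position: [0.5291, 0.1521, 0.0287]
tcp_rot: [[0.254, 0.967, 0.0], [0.967, -0.254, 0.0], [0.0, 0.0, -1.0]]
force: [-0.2, 0.8, 0.2]
opening: 0.355
grasp_force: 0.0
```

Call:
drive_tool(motion=[[[0, 0, 0], [0, 0, 0]], [[0, 0, 0], [0, 0, 0]], [[0, 0, 0], [0, 0, 0]], [[0, 0, 0], [0, 0, 0]], [[0, 0, 0], [0, 0, 0]]])

```text
time_s: 4.2
position: [0.5289, 0.1521, 0.0286]
tcp_rot: [[0.254, 0.967, -0.0], [0.967, -0.254, -0.0], [-0.0, -0.0, -1.0]]
force: [-0.1, -0.8, 0.3]
opening: 0.269
grasp_force: 30.0
```

Call:
drive_tool(motion=[[[0, 0, -10], [0, 0, 0]], [[0, 0, -30], [0, 0, 0]], [[0, 0, -40], [0, 0, 0]], [[0, 0, -40], [0, 0, 0]], [[0, 0, -40], [0, 0, 0]]])

```text
time_s: 4.7
position: [0.5282, 0.152, 0.19]
tcp_rot: [[0.254, 0.967, -0.001], [0.967, -0.254, -0.0], [-0.0, -0.001, -1.0]]
force: [0.5, 0.5, -2.7]
opening: 0.264
grasp_force: 30.0
```

Call:
drive_tool(motion=[[[-40, 4, 0], [0, 0, 0]], [[-40, 4, 0], [0, 0, 0]], [[-40, 4, 0], [0, 0, 0]], [[-40, 4, 0], [0, 0, 0]], [[-40, 4, 0], [0, 0, 0]]])

```text
time_s: 5.2
position: [0.4966, -0.0476, 0.1888]
tcp_rot: [[0.254, 0.967, -0.0], [0.967, -0.254, 0.0], [0.0, -0.0, -1.0]]
force: [0.9, -0.7, -4.4]
opening: 0.266
grasp_force: 30.0
```

Call:
drive_tool(motion=[[[-40, 4, 0], [0, 0, 0]], [[-40, 4, 0], [0, 0, 0]], [[0, 0, 0], [0, 0, 0]], [[0, 0, 0], [0, 0, 0]], [[0, 0, 0], [0, 0, 0]]])

```text
time_s: 5.7
position: [0.4844, -0.1248, 0.1885]
tcp_rot: [[0.254, 0.967, -0.001], [0.967, -0.254, 0.001], [0.001, -0.001, -1.0]]
force: [-0.2, -0.1, -2.4]
opening: 0.269
grasp_force: 30.0
```

Run:
```python
from h import *
s=read_state();im=capture("wrist");cv2.imwrite("pics/w2.png",im[:,:,::-1]);np.savez("w2.npz",position=s["position"],tcp_rot=s["tcp_rot"])
print(s["position"],s["force"],s["time_s"])
```

```text
[ 0.48438238 -0.12478782  0.18845028] [-0.15213296 -0.08265079 -2.36987208] 5.7
```

View pics/w2.png

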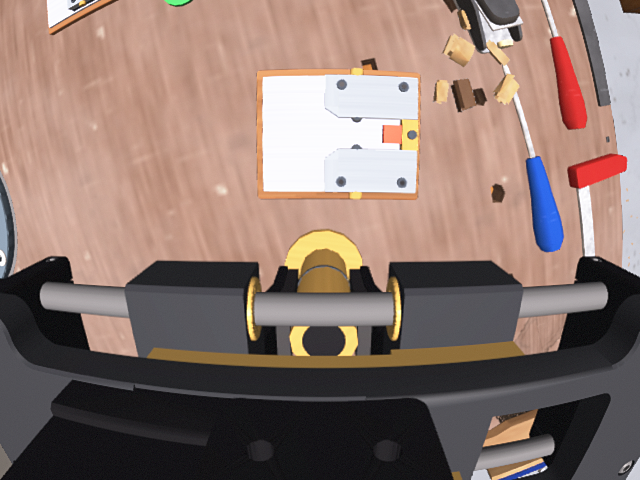

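The wrist view shows the jig at about (338,134): base edges at rows 71 and 197, columns 258 and 418. The slot walls are at rows of about 117 and 150 and the nose is at (392,134). The bush is held, with its flange at about (323,258).

Run:
```python
from h import *
im=cv2.imread("pics/w2.png")
cv2.imwrite("pics/c2.png",cv2.resize(im[62:205,250:425],None,fx=4,fy=4,interpolation=cv2.INTER_CUBIC))
s=dict(np.load("w2.npz"));h=cv2.cvtColor(im,cv2.COLOR_BGR2HSV)
red=cv2.inRange(h[60:210,250:430],(0,150,120),(9,255,255));ys,xs=np.nonzero(red);print(xs.min()+250,xs.max()+250,ys.min()+60,ys.max()+60)
for c in(270,290,310):print(c,im[66:80,c].tolist(),im[190:204,c].tolist())
fl=cv2.inRange(h[225:265,270:380],(15,100,100),(35,255,255));print([(r+225,np.nonzero(fl[r])[0][[0,-1]]+270) for r in range(0,40,3) if fl[r].any()])
```

```text
383 401 125 143
270 [[142, 160, 200], [145, 162, 202], [145, 160, 198], [123, 145, 190], [108, 155, 225], [114, 171, 239], [114, 172, 239], [116, 172, 238], [109, 167, 237], [107, 164, 235], [201, 210, 242], [255, 255, 253], [255, 252, 251], [254, 251, 251]] [[255, 255, 254], [193, 210, 239], [97, 147, 220], [97, 148, 221], [103, 153, 223], [106, 158, 228], [101, 157, 228], [94, 149, 229], [99, 138, 207], [121, 135, 171], [143, 158, 197], [139, 157, 196], [141, 158, 199], [141, 157, 198]]
290 [[140, 156, 196], [140, 156, 195], [131, 147, 187], [103, 141, 205], [119, 177, 245], [114, 170, 238], [114, 170, 237], [112, 168, 237], [100, 161, 234], [141, 178, 237], [255, 255, 253], [255, 253, 251], [254, 251, 251], [254, 252, 252]] [[255, 254, 252], [209, 219, 239], [101, 148, 220], [95, 145, 219], [103, 153, 223], [105, 158, 227], [100, 152, 225], [91, 145, 225], [85, 118, 176], [118, 132, 167], [147, 163, 202], [142, 160, 202], [143, 160, 200], [142, 158, 199]]
310 [[137, 155, 195], [138, 155, 193], [127, 144, 188], [118, 165, 233], [114, 172, 240], [115, 170, 238], [114, 170, 237], [111, 167, 236], [105, 162, 234], [165, 191, 238], [255, 249, 249], [255, 253, 251], [255, 251, 251], [254, 252, 252]] [[255, 252, 252], [216, 226, 244], [104, 150, 220], [97, 145, 219], [98, 146, 219], [100, 147, 218], [96, 144, 216], [84, 134, 208], [91, 118, 167], [132, 149, 183], [156, 172, 210], [156, 172, 212], [154, 169, 209], [153, 168, 208]]
[(231, array([310, 335])), (234, array([305, 343])), (237, array([299, 347])), (240, array([297, 350])), (243, array([294, 353])), (246, array([291, 355])), (249, array([289, 357])), (252, array([288, 358])), (255, array([287, 360])), (258, array([286, 361])), (261, array([285, 361])), (264, array([284, 362]))]
```

View pics/c2.png

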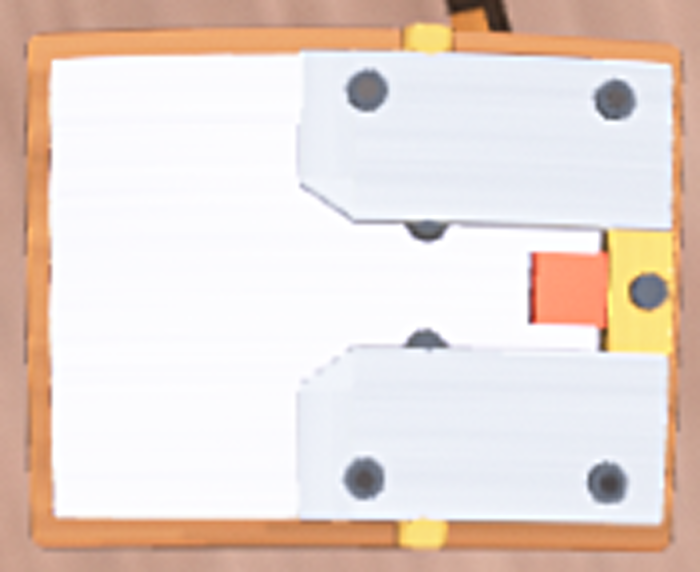

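Run:
```python
from h import *
from scipy.optimize import least_squares
s=dict(np.load("w2.npz"))
R=s["tcp_rot"];P=s["position"]
def T(u,z): return (R.T@(onz("wrist",u,z,s)-P))[:2]*1000  # tool x,y mm
pr=lambda n,a:print(n,np.round(a,2))
up=[T((339.5,117.0),.038),T((400,118.7),.038)];lo=[T((339.5,148.5),.038),T((400,149.75),.038)]
pr("slot up",up);pr("slot lo",lo)
ou=[T((325.5,75),.038),T((418,78),.038)];ol=[T((325.5,192),.038),T((415.5,192.5),.038)]
pr("out up",ou);pr("out lo",ol)
b=[T((257.7,71),.014),T((419.5,73),.014),T((258.5,198),.014),T((417,198.7),.014)];pr("base",b)
bb=[T((263,76.7),.02),T((263.3,191.5),.02)];pr("bed left x=-68",bb)
pr("nose",[T((383,125),.04),T((383,143.5),.04)])
zb=P[2]-.0286
for z,rows in((zb,[(231,310,335),(234,305,343),(237,299,347),(240,297,350),(243,294,353),(246,291,355)]),):
    pts=np.array([T((c,r-.5 if r==231 else r),z) for r,a,e in rows for c in(a-.5,e+.5)])
    f=least_squares(lambda q:np.hypot(*(pts-q[:2]).T)-q[2],[0,0,21]);pr("flange",f.x);f=least_squares(lambda q:np.hypot(*(pts-q[:2]).T)-21,[0,0]);pr("flange21",f.x)
```

```text
slot up [[87.44 13.4 ]
 [87.34 64.5 ]]
slot lo [[60.86 13.49]
 [60.8  64.88]]
out up [[123.35   1.76]
 [123.65  80.2 ]]
out lo [[23.93  1.83]
 [24.3  79.73]]
base [[133.06 -59.35]
 [132.97  87.82]
 [ 15.46 -59.98]
 [ 15.26  87.56]]
bed left x=-68 [[126.32 -53.47]
 [ 22.27 -54.3 ]]
nose [[81.32 49.64]
 [65.7  49.82]]
flange [5.400e-01 2.000e-02 2.034e+01]
flange21 [-0.33  0.02]
```

The slot's centre line lies 74.1 mm along tool x and is parallel to tool y. Jig x = 0 sits at tool y of about 14.3 mm, and the nose's end is near jig x = 35 to 36 mm. I'll stage the bush over the bare bed at jig x of about -42 mm.

Call:
drive_tool(motion=[[[25, -9, 0], [0, 0, 0]], [[25, -9, 0], [0, 0, 0]], [[24.1, -9.7, 0], [0, 0, 0]], [[0, 0, 40], [0, 0, 0]], [[0, 0, 40], [0, 0, 0]]])

```text
time_s: 6.25
position: [0.4783, -0.0451, 0.1091]
tcp_rot: [[0.25, 0.968, 0.005], [0.968, -0.25, -0.002], [-0.0, 0.005, -1.0]]
force: [0.5, -0.4, -2.5]
opening: 0.268
grasp_force: 30.0
```

Call:
drive_tool(motion=[[[0, 0, 30], [0, 0, 0]], [[0, 0, 18], [0, 0, 0]], [[0, 0, 0], [0, 0, 0]], [[0, 0, 0], [0, 0, 0]], [[0, 0, 0], [0, 0, 0]]])

```text
time_s: 6.75
position: [0.478, -0.0469, 0.0617]
tcp_rot: [[0.253, 0.967, 0.002], [0.967, -0.253, -0.001], [-0.0, 0.003, -1.0]]
force: [-0.1, 0.5, -3.1]
opening: 0.269
grasp_force: 30.0
```

Run:
```python
from h import *
s=read_state();im=capture("wrist");cv2.imwrite("pics/w3.png",im[:,:,::-1]);np.savez("w3.npz",position=s["position"],tcp_rot=s["tcp_rot"])
print(s["position"],s["force"],s["time_s"]);print(s["tcp_rot"])
```

```text
[ 0.47803324 -0.04689367  0.0616624 ] [-0.12987717  0.54254608 -3.1293621 ] 6.75
[[ 2.53115034e-01  9.67433166e-01  2.41829510e-03]
 [ 9.67436176e-01 -2.53113833e-01 -7.95654313e-04]
 [-1.57638430e-04  2.54093823e-03 -9.99996759e-01]]
```

View pics/w3.png

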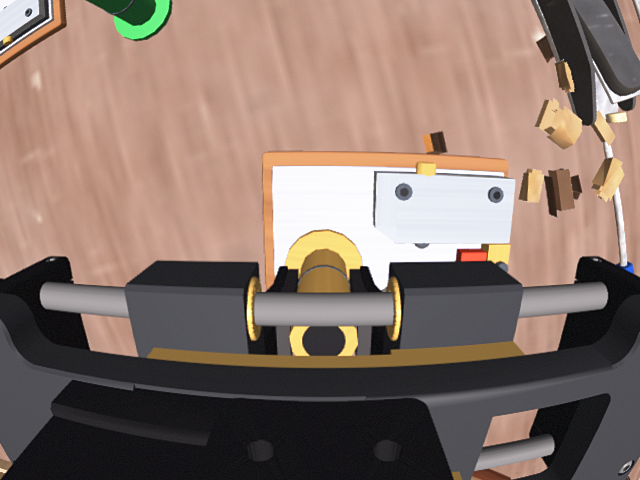

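The bush hovers over the bed. The far half of the plate is visible: front edge near column 375, slot wall at row ~243, nose at (471,256) and flange arc top at row ~230.

Run:
```python
from h import *
from scipy.optimize import least_squares
s=dict(np.load("w3.npz"));R=s["tcp_rot"];P=s["position"];im=cv2.imread("pics/w3.png")
T=lambda u,z:np.round((R.T@(onz("wrist",u,z,s)-P))[:2]*1000,2)
g=im.astype(int).sum(2)
for c in(405,450):print(c,g[238:250,c].tolist(),g[168:178,c].tolist())
print("row200",g[200,368:382].tolist(),"row180",im[180,260:280].sum(1).tolist())
h=cv2.cvtColor(im,cv2.COLOR_BGR2HSV)
red=cv2.inRange(h[240:262,440:500],(0,150,120),(9,255,255));ys,xs=np.nonzero(red);print("red",xs.min()+440,ys.min()+240)
fl=cv2.inRange(h[222:250,270:380],(15,100,100),(35,255,255))
zb=P[2]-.0286;pts=[]
for r in range(28):
    x=np.nonzero(fl[r])[0]
    if len(x)>15:pts+=[T((x[0]+269.5,r+222),zb),T((x[-1]+270.5,r+222),zb)]
pts=np.array(pts)
print(least_squares(lambda q:np.hypot(*(pts-q[:2]).T)-q[2],[0,0,21]).x,least_squares(lambda q:np.hypot(*(pts-q[:2]).T)-21,[0,0]).x)
print("slot edge",T((400,243),.038),T((450,243),.038),"out",T((400,172),.038),T((480,175),.038),"front",T((375.5,200),.038),"nose",T((458,250),.04))
```

```text
405 [730, 732, 732, 732, 729, 744, 759, 761, 760, 758, 758, 756] [737, 765, 762, 640, 286, 472, 713, 726, 716, 721]
450 [724, 727, 727, 731, 726, 701, 761, 761, 761, 759, 758, 757] [458, 532, 765, 765, 765, 494, 319, 491, 698, 723]
row200 [761, 761, 761, 765, 765, 499, 210, 302, 647, 731, 720, 714, 716, 721] row180 [486, 461, 364, 500, 491, 488, 489, 489, 487, 492, 481, 451, 639, 765, 760, 756, 755, 755, 755, 756]
red 459 249
[ 1.52762109e-03 -9.35741539e-02  2.03886524e+01] [-0.8108837  -0.09418099]
slot edge [14.25 40.49] [14.13 68.63] out [51.6  38.92] [51.55 83.4 ] front [37.03 26.62] nose [10.72 72.98]
```

Call:
drive_tool(motion=[[[1, 0, 6], [0, 0, 0]], [[0, 0, 4], [0, 0, 0]], [[0, 0, 0], [0, 0, 0]], [[0, 0, 0], [0, 0, 0]], [[0, 0, 0], [0, 0, 0]]])

```text
time_s: 7.3
position: [0.4773, -0.0462, 0.0506]
tcp_rot: [[0.254, 0.967, 0.0], [0.967, -0.254, -0.0], [0.0, 0.0, -1.0]]
force: [0.3, 0.6, -2.9]
opening: 0.268
grasp_force: 30.0
```

Call:
drive_tool(motion=[[[0, 0, 1], [0, 0, 0]], [[0, 0, 0], [0, 0, 0]], [[0, 0, 0], [0, 0, 0]]])

```text
time_s: 7.6
position: [0.4772, -0.0462, 0.0495]
tcp_rot: [[0.254, 0.967, -0.0], [0.967, -0.254, 0.0], [-0.0, -0.0, -1.0]]
force: [-0.1, 0.3, -3.0]
opening: 0.268
grasp_force: 30.0
```

Call:
drive_tool(motion=[[[0, 0, 0.5], [0, 0, 0]], [[0, 0, 0], [0, 0, 0]], [[0, 0, 0], [0, 0, 0]]])

```text
time_s: 7.9
position: [0.4772, -0.0462, 0.049]
tcp_rot: [[0.254, 0.967, -0.0], [0.967, -0.254, -0.0], [-0.0, -0.0, -1.0]]
force: [0.4, -0.1, -2.6]
opening: 0.267
grasp_force: 30.0
```

Call:
drive_tool(motion=[[[0, 4, 0], [0, 0, 0]], [[0, 4, 0], [0, 0, 0]], [[0, 4, 0], [0, 0, 0]], [[0, 4, 0], [0, 0, 0]], [[0, 0, 0], [0, 0, 0]]])

```text
time_s: 8.4
position: [0.4939, -0.0507, 0.0491]
tcp_rot: [[0.254, 0.967, 0.002], [0.967, -0.254, -0.001], [-0.0, 0.002, -1.0]]
force: [-0.6, -0.2, -2.9]
opening: 0.267
grasp_force: 30.0
```

Call:
drive_tool(motion=[[[0, 2, 0], [0, 0, 0]], [[0, 2, 0], [0, 0, 0]], [[0, 2, 0], [0, 0, 0]], [[0, 2, 0], [0, 0, 0]], [[0, 0, 0], [0, 0, 0]]])

```text
time_s: 8.9
position: [0.5009, -0.0524, 0.0491]
tcp_rot: [[0.254, 0.967, 0.001], [0.967, -0.254, -0.0], [-0.0, 0.001, -1.0]]
force: [0.1, 0.2, -2.0]
opening: 0.267
grasp_force: 30.0
```

Call:
drive_tool(motion=[[[0, 1.5, 0], [0, 0, 0]], [[0, 1.5, 0], [0, 0, 0]], [[0, 1.5, 0], [0, 0, 0]], [[0, 0, 0], [0, 0, 0]]])

```text
time_s: 9.3
position: [0.5052, -0.0535, 0.0491]
tcp_rot: [[0.254, 0.967, 0.001], [0.967, -0.254, -0.0], [-0.0, 0.001, -1.0]]
force: [1.3, -0.2, -3.0]
opening: 0.268
grasp_force: 30.0
```

Call:
drive_tool(motion=[[[0, 1.5, 0], [0, 0, 0]], [[0, 1.5, 0], [0, 0, 0]], [[0, 0, 0], [0, 0, 0]]])

```text
time_s: 9.6
position: [0.5081, -0.0543, 0.0491]
tcp_rot: [[0.254, 0.967, 0.001], [0.967, -0.254, -0.0], [-0.0, 0.001, -1.0]]
force: [-0.5, -0.0, -2.9]
opening: 0.271
grasp_force: 30.0
```

Call:
drive_tool(motion=[[[0, 1.5, 0], [0, 0, 0]], [[0, 1.5, 0], [0, 0, 0]], [[0, 0, 0], [0, 0, 0]]])

```text
time_s: 9.9
position: [0.5111, -0.0551, 0.0491]
tcp_rot: [[0.254, 0.967, 0.001], [0.967, -0.254, -0.0], [-0.0, 0.001, -1.0]]
force: [0.7, -0.5, -3.0]
opening: 0.27
grasp_force: 30.0
```

Call:
drive_tool(motion=[[[0, 1.5, 0], [0, 0, 0]], [[0, 1.5, 0], [0, 0, 0]], [[0, 0, 0], [0, 0, 0]]])

```text
time_s: 10.2
position: [0.5139, -0.0559, 0.0491]
tcp_rot: [[0.254, 0.967, 0.001], [0.967, -0.254, -0.0], [-0.0, 0.001, -1.0]]
force: [0.1, -0.5, -1.3]
opening: 0.271
grasp_force: 30.0
```

Call:
drive_tool(motion=[[[0, 1.5, 0], [0, 0, 0]], [[0, 1.5, 0], [0, 0, 0]], [[0, 0, 0], [0, 0, 0]]])

```text
time_s: 10.5
position: [0.5168, -0.0566, 0.0491]
tcp_rot: [[0.254, 0.967, 0.001], [0.967, -0.254, -0.0], [-0.0, 0.001, -1.0]]
force: [-0.1, -0.1, -3.1]
opening: 0.268
grasp_force: 30.0
```

Call:
drive_tool(motion=[[[0, 1.5, 0], [0, 0, 0]], [[0, 0, 0], [0, 0, 0]]])

```text
time_s: 10.7
position: [0.5182, -0.057, 0.0491]
tcp_rot: [[0.254, 0.967, 0.0], [0.967, -0.254, -0.0], [-0.0, 0.001, -1.0]]
force: [0.3, 1.4, -3.1]
opening: 0.268
grasp_force: 30.0
```

Run:
```python
from h import *
s=read_state();im=capture("wrist");cv2.imwrite("pics/w4.png",im[:,:,::-1]);np.savez("w4.npz",position=s["position"],tcp_rot=s["tcp_rot"])
print(s["position"],s["force"],s["time_s"])
T=capture("top");cv2.imwrite("pics/t4.png",T[:,:,::-1])
cv2.imwrite("pics/c4.png",cv2.resize(im[140:380,200:520,::-1],None,fx=2.4,fy=2.4,interpolation=cv2.INTER_CUBIC))
```

```text
[ 0.51818813 -0.05696619  0.04908956] [ 0.34218986  1.40369604 -3.09561959] 10.7
```

View pics/c4.png

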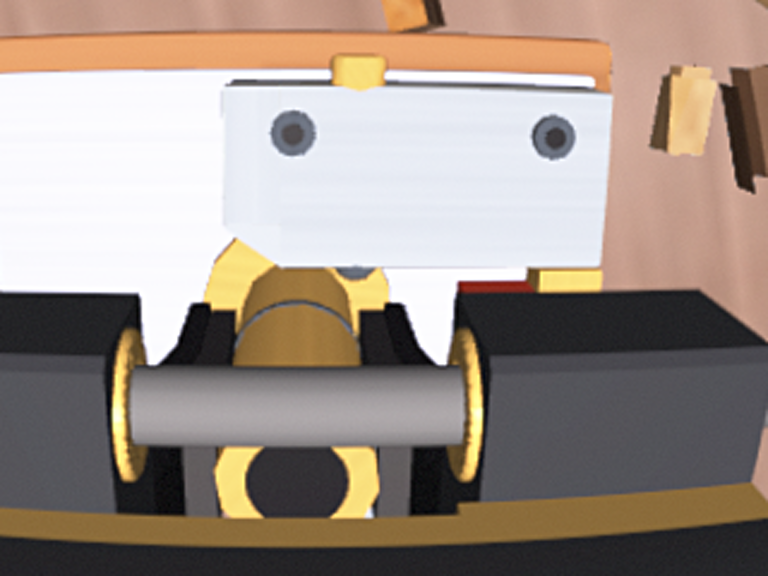

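The bush stands in the slot with its flange under the plate. The ball plunger is at crop (355,272), about 12 mm ahead of the bush's axis. Next I push through the catch, watching the force.

Call:
drive_tool(motion=[[[0, 1, 0], [0, 0, 0]], [[0, 1, 0], [0, 0, 0]], [[0, 0, 0], [0, 0, 0]]])

```text
time_s: 11.1
position: [0.5201, -0.0575, 0.0491]
tcp_rot: [[0.254, 0.967, 0.0], [0.967, -0.254, -0.0], [-0.0, 0.0, -1.0]]
force: [0.5, -1.1, -2.6]
opening: 0.265
grasp_force: 30.0
```

Call:
drive_tool(motion=[[[0, 1, 0], [0, 0, 0]], [[0, 1, 0], [0, 0, 0]], [[0, 0, 0], [0, 0, 0]]])

```text
time_s: 11.4
position: [0.5212, -0.0577, 0.0489]
tcp_rot: [[0.254, 0.967, -0.001], [0.967, -0.254, 0.0], [-0.0, -0.001, -1.0]]
force: [-1.2, 0.2, -2.2]
opening: 0.267
grasp_force: 30.0
```

Call:
drive_tool(motion=[[[0, 1, 0], [0, 0, 0]], [[0, 1, 0], [0, 0, 0]], [[0, 0, 0], [0, 0, 0]]])

```text
time_s: 11.7
position: [0.5217, -0.0578, 0.0487]
tcp_rot: [[0.254, 0.967, -0.004], [0.967, -0.254, 0.001], [0.0, -0.004, -1.0]]
force: [-4.9, -0.0, -1.0]
opening: 0.271
grasp_force: 30.0
```

Call:
drive_tool(motion=[[[0, 1, 0], [0, 0, 0]], [[0, 1, 0], [0, 0, 0]], [[0, 0, 0], [0, 0, 0]]])

```text
time_s: 12.0
position: [0.5219, -0.0578, 0.0487]
tcp_rot: [[0.254, 0.967, -0.008], [0.967, -0.254, 0.002], [0.0, -0.008, -1.0]]
force: [-7.7, 0.7, 2.0]
opening: 0.27
grasp_force: 30.0
```

Call:
drive_tool(motion=[[[0, 1, -0.4], [0, 0, 0]], [[0, 0, 0], [0, 0, 0]]])

```text
time_s: 12.2
position: [0.5228, -0.0578, 0.0488]
tcp_rot: [[0.254, 0.967, -0.008], [0.967, -0.254, 0.003], [0.0, -0.008, -1.0]]
force: [-6.9, 0.9, -0.9]
opening: 0.268
grasp_force: 30.0
```

Call:
drive_tool(motion=[[[0, 1, 0], [0, 0, 0]], [[0, 0, 0], [0, 0, 0]]])

```text
time_s: 12.4
position: [0.5229, -0.0578, 0.0488]
tcp_rot: [[0.254, 0.967, -0.01], [0.967, -0.254, 0.003], [0.0, -0.01, -1.0]]
force: [-8.0, 0.8, 1.8]
opening: 0.267
grasp_force: 30.0
```

Call:
drive_tool(motion=[[[0, 0.7, 0], [0, 0, 0]], [[0, 0, 0], [0, 0, 0]]])

```text
time_s: 12.6
position: [0.5229, -0.0578, 0.0488]
tcp_rot: [[0.254, 0.967, -0.011], [0.967, -0.254, 0.003], [0.0, -0.012, -1.0]]
force: [-9.8, 1.1, 2.4]
opening: 0.268
grasp_force: 30.0
```

Call:
drive_tool(motion=[[[0, 0, -0.5], [-0.008, 0, 0]], [[0, 0, 0], [0, 0, 0]]])

```text
time_s: 12.8
position: [0.524, -0.0581, 0.049]
tcp_rot: [[0.254, 0.967, -0.001], [0.967, -0.254, 0.001], [0.0, -0.001, -1.0]]
force: [-6.8, 1.8, -2.5]
opening: 0.27
grasp_force: 30.0
```

Call:
drive_tool(motion=[[[0, 0.7, 0], [0, 0, 0]], [[0, 0, 0], [0, 0, 0]]])

```text
time_s: 13.0
position: [0.525, -0.0584, 0.0489]
tcp_rot: [[0.254, 0.967, -0.001], [0.967, -0.254, 0.001], [0.0, -0.001, -1.0]]
force: [-6.2, 0.7, -3.4]
opening: 0.273
grasp_force: 30.0
```

Call:
drive_tool(motion=[[[0, 1, 0], [0, 0, 0]], [[0, 0, 0], [0, 0, 0]]])

```text
time_s: 13.2
position: [0.5264, -0.0588, 0.049]
tcp_rot: [[0.254, 0.967, 0.0], [0.967, -0.254, 0.0], [0.0, 0.0, -1.0]]
force: [-5.6, 0.7, -3.3]
opening: 0.27
grasp_force: 30.0
```

Call:
drive_tool(motion=[[[0, 1, 0], [0, 0, 0]], [[0, 0, 0], [0, 0, 0]]])

```text
time_s: 13.4
position: [0.5279, -0.0592, 0.049]
tcp_rot: [[0.254, 0.967, 0.001], [0.967, -0.254, 0.0], [0.0, 0.001, -1.0]]
force: [-5.7, 0.6, -3.7]
opening: 0.27
grasp_force: 30.0
```

Call:
drive_tool(motion=[[[0, 0.7, 0], [0, 0, 0]], [[0, 0, 0], [0, 0, 0]]])

```text
time_s: 13.6
position: [0.5291, -0.0596, 0.0492]
tcp_rot: [[0.254, 0.967, 0.003], [0.967, -0.254, -0.0], [0.0, 0.003, -1.0]]
force: [-5.0, 1.1, -4.1]
opening: 0.273
grasp_force: 30.0
```

Call:
drive_tool(motion=[[[0, 0.5, 0], [0.002, 0, 0]], [[0, 0, 0], [0, 0, 0]]])

```text
time_s: 13.8
position: [0.5319, -0.0605, 0.0497]
tcp_rot: [[0.254, 0.967, 0.006], [0.967, -0.254, -0.001], [0.0, 0.006, -1.0]]
force: [-3.7, -0.9, -4.5]
opening: 0.267
grasp_force: 30.0
```

Call:
drive_tool(motion=[[[0, 0.5, 0], [0.002, 0, 0]], [[0, 0, 0], [0, 0, 0]]])

```text
time_s: 14.0
position: [0.534, -0.0612, 0.0503]
tcp_rot: [[0.254, 0.967, 0.007], [0.967, -0.254, -0.002], [-0.0, 0.007, -1.0]]
force: [-1.5, 0.7, -4.8]
opening: 0.266
grasp_force: 30.0
```

Call:
drive_tool(motion=[[[0, 0.5, 0], [0.002, 0, 0]], [[0, 0, 0], [0, 0, 0]]])

```text
time_s: 14.2
position: [0.5343, -0.0612, 0.0503]
tcp_rot: [[0.254, 0.967, 0.004], [0.967, -0.254, -0.001], [-0.0, 0.005, -1.0]]
force: [-0.5, 0.9, -4.3]
opening: 0.264
grasp_force: 30.0
```

Call:
drive_tool(motion=[[[0, 1, 0.8], [0.002, 0, 0]], [[0, 0, 0], [0, 0, 0]]])

```text
time_s: 14.4
position: [0.5353, -0.0615, 0.0495]
tcp_rot: [[0.254, 0.967, 0.003], [0.967, -0.254, -0.001], [-0.0, 0.003, -1.0]]
force: [0.5, -0.1, -4.0]
opening: 0.268
grasp_force: 30.0
```

Call:
drive_tool(motion=[[[0, 1, 0], [0, 0, 0]], [[0, 0, 0], [0, 0, 0]]])

```text
time_s: 14.6
position: [0.5355, -0.0615, 0.0493]
tcp_rot: [[0.254, 0.967, 0.001], [0.967, -0.254, -0.0], [-0.0, 0.001, -1.0]]
force: [0.8, 0.2, -2.4]
opening: 0.269
grasp_force: 30.0
```

Call:
drive_tool(motion=[[[0, 1, 0], [0, 0, 0]], [[0, 0, 0], [0, 0, 0]]])

```text
time_s: 14.8
position: [0.536, -0.0616, 0.0492]
tcp_rot: [[0.254, 0.967, 0.0], [0.967, -0.254, -0.0], [-0.0, 0.0, -1.0]]
force: [-0.3, -0.2, -2.6]
opening: 0.264
grasp_force: 30.0
```

Call:
drive_tool(motion=[[[0, 1, 0], [0, 0, 0]], [[0, 0, 0], [0, 0, 0]]])

```text
time_s: 15.0
position: [0.5371, -0.0619, 0.0492]
tcp_rot: [[0.254, 0.967, 0.001], [0.967, -0.254, -0.0], [-0.0, 0.001, -1.0]]
force: [-0.0, -0.3, -3.1]
opening: 0.269
grasp_force: 30.0
```

Call:
drive_tool(motion=[[[0, 1, 0], [0, 0, 0]], [[0, 0, 0], [0, 0, 0]]])

```text
time_s: 15.2
position: [0.5383, -0.0623, 0.0492]
tcp_rot: [[0.254, 0.967, 0.001], [0.967, -0.254, -0.0], [-0.0, 0.001, -1.0]]
force: [0.5, -0.3, -5.0]
opening: 0.272
grasp_force: 30.0
```

Call:
drive_tool(motion=[[[0, 1, 0], [0, 0, 0]], [[0, 0, 0], [0, 0, 0]]])

```text
time_s: 15.4
position: [0.5392, -0.0624, 0.0493]
tcp_rot: [[0.254, 0.967, 0.001], [0.967, -0.254, -0.0], [0.0, 0.001, -1.0]]
force: [-0.9, 0.3, -3.1]
opening: 0.267
grasp_force: 30.0
```

Call:
drive_tool(motion=[[[0, 1, 0], [0, 0, 0]], [[0, 0, 0], [0, 0, 0]]])

```text
time_s: 15.6
position: [0.54, -0.0626, 0.0492]
tcp_rot: [[0.254, 0.967, 0.0], [0.967, -0.254, -0.0], [0.0, 0.0, -1.0]]
force: [-0.3, -1.1, -3.3]
opening: 0.273
grasp_force: 30.0
```

Call:
drive_tool(motion=[[[0, 1, 0], [0, 0, 0]], [[0, 0, 0], [0, 0, 0]]])

```text
time_s: 15.8
position: [0.5402, -0.0626, 0.0491]
tcp_rot: [[0.254, 0.967, -0.001], [0.967, -0.254, 0.0], [0.0, -0.001, -1.0]]
force: [-0.8, 0.3, -2.2]
opening: 0.271
grasp_force: 30.0
```

Call:
drive_tool(motion=[[[0, 1, 0], [0, 0, 0]], [[0, 0, 0], [0, 0, 0]]])

```text
time_s: 16.0
position: [0.5403, -0.0626, 0.049]
tcp_rot: [[0.254, 0.967, -0.003], [0.967, -0.254, 0.001], [0.0, -0.003, -1.0]]
force: [-3.5, 0.8, -0.1]
opening: 0.272
grasp_force: 30.0
```

Call:
drive_tool(motion=[[[0, 1, 0], [0, 0, 0]], [[0, 0, 0], [0, 0, 0]]])

```text
time_s: 16.2
position: [0.5404, -0.0627, 0.0489]
tcp_rot: [[0.254, 0.967, -0.005], [0.967, -0.254, 0.001], [0.0, -0.005, -1.0]]
force: [-5.2, 2.0, 0.7]
opening: 0.272
grasp_force: 30.0
```

Call:
drive_tool(motion=[[[0, 1, 0], [0, 0, 0]], [[0, 0, 0], [0, 0, 0]]])

```text
time_s: 16.4
position: [0.5405, -0.0627, 0.0488]
tcp_rot: [[0.254, 0.967, -0.007], [0.967, -0.254, 0.002], [0.0, -0.007, -1.0]]
force: [-7.0, 0.6, 1.2]
opening: 0.274
grasp_force: 30.0
```

Call:
drive_tool(motion=[[[0, 0, -0.4], [-0.006, 0, 0]], [[0, 0, 0], [0, 0, 0]]])

```text
time_s: 16.6
position: [0.5404, -0.0626, 0.0488]
tcp_rot: [[0.254, 0.967, -0.001], [0.967, -0.254, 0.0], [0.0, -0.001, -1.0]]
force: [-6.7, 1.1, -1.5]
opening: 0.269
grasp_force: 30.0
```

Call:
drive_tool(motion=[[[0, 1, 0], [-0.002, 0, 0]], [[0, 0, 0], [0, 0, 0]]])

```text
time_s: 16.8
position: [0.5404, -0.0626, 0.0488]
tcp_rot: [[0.254, 0.967, -0.001], [0.967, -0.254, 0.001], [0.0, -0.001, -1.0]]
force: [-6.3, 0.7, 0.4]
opening: 0.268
grasp_force: 30.0
```

Call:
drive_tool(motion=[[[0, 0.8, 0], [-0.002, 0, 0]], [[0, 0, 0], [0, 0, 0]]])

```text
time_s: 17.0
position: [0.5404, -0.0626, 0.0488]
tcp_rot: [[0.254, 0.967, -0.001], [0.967, -0.254, 0.0], [0.0, -0.001, -1.0]]
force: [-7.0, 1.0, 0.2]
opening: 0.267
grasp_force: 30.0
```

Call:
drive_tool(motion=[[[0, 1.5, -0.2], [-0.001, 0, 0]], [[0, 0, 0], [0, 0, 0]]])

```text
time_s: 17.2
position: [0.5405, -0.0626, 0.0488]
tcp_rot: [[0.253, 0.967, -0.003], [0.967, -0.253, 0.001], [0.0, -0.003, -1.0]]
force: [-10.3, 0.8, 0.8]
opening: 0.271
grasp_force: 30.0
```

Call:
drive_tool(motion=[[[0, 1, 0], [-0.001, 0, 0]], [[0, 0, 0], [0, 0, 0]]])

```text
time_s: 17.4
position: [0.5406, -0.0626, 0.0487]
tcp_rot: [[0.253, 0.967, -0.004], [0.967, -0.253, 0.001], [0.0, -0.004, -1.0]]
force: [-11.4, 1.3, 2.3]
opening: 0.273
grasp_force: 30.0
```

Call:
drive_tool(motion=[[[0, 0.6, -0.2], [-0.001, 0, 0]], [[0, 0, 0], [0, 0, 0]], [[0, 0, 0], [0, 0, 0]], [[0, 0, 0], [0, 0, 0]]])

```text
time_s: 17.8
position: [0.5406, -0.0626, 0.0488]
tcp_rot: [[0.253, 0.967, -0.004], [0.967, -0.253, 0.001], [0.0, -0.004, -1.0]]
force: [-10.6, 0.7, 2.9]
opening: 0.263
grasp_force: 30.0
```

Call:
drive_tool(motion=[[[0, 0, 0], [0, 0, 0]], [[0, 0, 0], [0, 0, 0]], [[0, 0, 0], [0, 0, 0]]])

```text
time_s: 18.1
position: [0.5406, -0.0626, 0.0488]
tcp_rot: [[0.253, 0.967, -0.004], [0.967, -0.253, 0.001], [0.0, -0.004, -1.0]]
force: [-12.4, 1.7, 2.6]
opening: 0.272
grasp_force: 30.0
```

Run:
```python
from h import *
s=read_state();im=capture("wrist");cv2.imwrite("pics/c5.png",cv2.resize(im[140:380,200:520,::-1],None,fx=2.4,fy=2.4,interpolation=cv2.INTER_CUBIC))
print(s["position"],s["force"],s["time_s"])
```

```text
[ 0.54062116 -0.06259414  0.04877182] [-12.39650836   1.69045054   2.56037528] 18.1
```

View pics/c5.png

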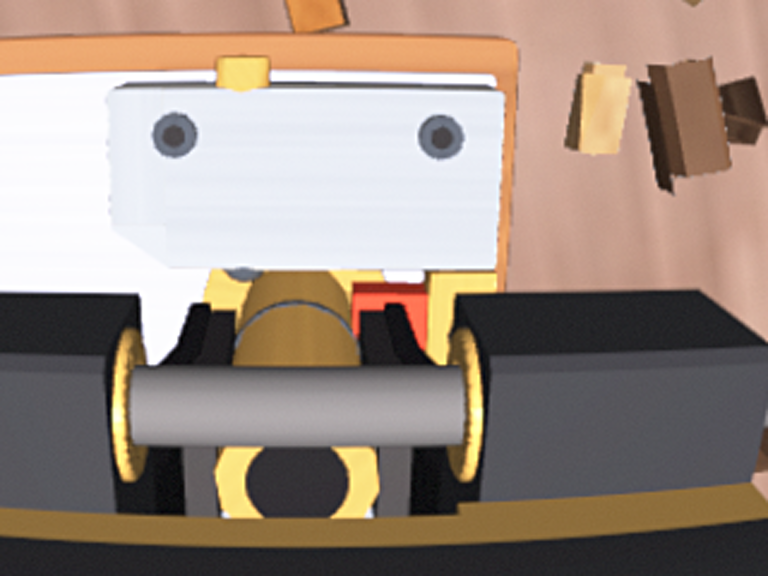

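The bush bears on the red nose, whose face is at crop column ~352, and it is past the balls. I'll add a little push for margin, then unload and release.

Call:
drive_tool(motion=[[[0, 0.8, 0], [0, 0, 0]], [[0, 0, 0], [0, 0, 0]], [[0, 0, 0], [0, 0, 0]], [[0, 0, 0], [0, 0, 0]], [[0, 0, 0], [0, 0, 0]]])

```text
time_s: 18.65
position: [0.5407, -0.0626, 0.0488]
tcp_rot: [[0.253, 0.967, -0.005], [0.967, -0.253, 0.002], [0.0, -0.006, -1.0]]
force: [-12.2, 0.1, 4.4]
opening: 0.268
grasp_force: 30.0
```

Call:
drive_tool(motion=[[[0, -2, 0.2], [0.004, 0, 0]], [[0, -2, 0.2], [0.004, 0, 0]], [[0, -1.5, 0.2], [0.003, 0, 0]], [[0, 0, 0], [0, 0, 0]]])

```text
time_s: 19.05
position: [0.5404, -0.0626, 0.0488]
tcp_rot: [[0.254, 0.967, -0.005], [0.967, -0.254, 0.002], [0.0, -0.005, -1.0]]
force: [-6.4, 0.2, 0.1]
opening: 0.267
grasp_force: 30.0
```

Call:
drive_tool(motion=[[[0, -1.5, 0], [0, 0, 0]], [[0, -1, 0], [0, 0, 0]], [[0, 0, 0], [0, 0, 0]]])

```text
time_s: 19.35
position: [0.5403, -0.0627, 0.0489]
tcp_rot: [[0.254, 0.967, -0.0], [0.967, -0.254, 0.0], [0.0, -0.0, -1.0]]
force: [-3.0, 1.2, -4.3]
opening: 0.267
grasp_force: 30.0
```

Call:
drive_tool(motion=[[[0, 0, 0], [0, 0, 0]], [[0, 0, 0], [0, 0, 0]], [[0, 0, 0], [0, 0, 0]], [[0, 0, 0], [0, 0, 0]], [[0, 0, 0], [0, 0, 0]]], gripper=0.6)

```text
time_s: 19.85
position: [0.5426, -0.0634, 0.0499]
tcp_rot: [[0.254, 0.967, 0.005], [0.967, -0.254, -0.001], [-0.0, 0.005, -1.0]]
force: [-0.5, -0.1, 0.4]
opening: 0.576
grasp_force: 0.0
```

Call:
drive_tool(motion=[[[0, -2.5, 0], [0, 0, 0]], [[0, 0, -10], [0, 0, 0]], [[0, 0, -30], [0, 0, 0]], [[0, 0, -40], [0, 0, 0]], [[0, 0, -40], [0, 0, 0]]])

```text
time_s: 20.35
position: [0.5382, -0.0622, 0.1709]
tcp_rot: [[0.254, 0.967, 0.001], [0.967, -0.254, -0.0], [0.0, 0.001, -1.0]]
force: [0.3, -0.2, 0.1]
opening: 0.601
grasp_force: 0.0
```

Call:
drive_tool(motion=[[[-35, 0, -20], [0, 0, 0]], [[-35, 0, 0], [0, 0, 0]], [[0, 0, 0], [0, 0, 0]], [[0, 0, 0], [0, 0, 0]], [[0, 0, 0], [0, 0, 0]]])

```text
time_s: 20.85
position: [0.5205, -0.1292, 0.1893]
tcp_rot: [[0.254, 0.967, 0.001], [0.967, -0.254, 0.0], [0.001, 0.001, -1.0]]
force: [-0.0, -0.1, 0.0]
opening: 0.604
grasp_force: 0.0
```

Run:
```python
from h import *
s=read_state();im=capture("wrist");cv2.imwrite("pics/w6.png",cv2.resize(im[40:260,220:480,::-1],None,fx=3,fy=2.7,interpolation=cv2.INTER_CUBIC))
print(s["position"],s["force"],s["time_s"])
```

```text
[ 0.52053142 -0.12922562  0.18931717] [-0.00426824 -0.13739323  0.00949591] 20.85
```

View pics/w6.png

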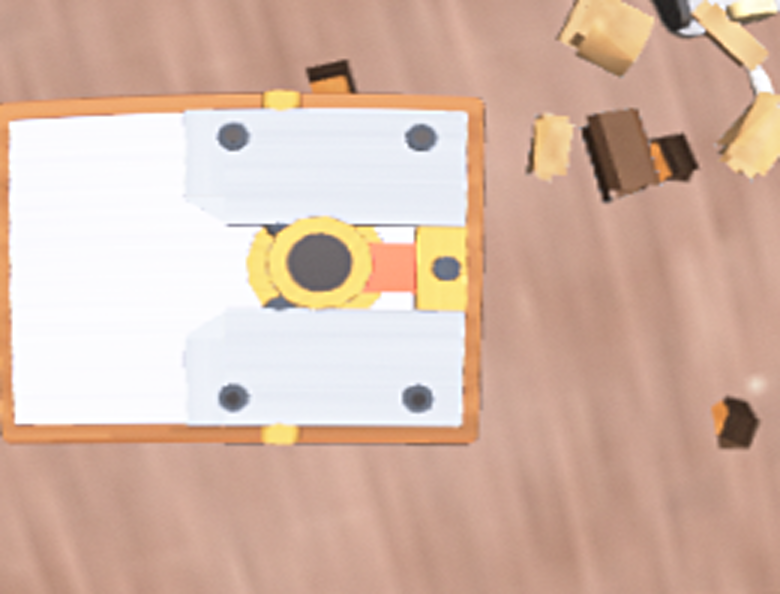

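The bush stands upright against the nose, past the balls and central in the slot at about (320,262) in the crop. The gripper is clear, so I'm handing in.

```bash
python3 -c "from rig import *;print(hand_in())"
```

```text
the job is handed in; nothing more can be done
None
```

The bush is home against the red nose after a push of about 12 N measured at the wrist. It is released and standing upright in the slot with the gripper clear, and the job is handed in (no verdict was returned).

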